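# Make up two drive kits in shaped trays

## Task

Make up the two drive kits from the parts lying on the bench: into the orange tray put the blue board, the yellow gear motor and the white code loader puck with the red button; into the blue tray put the green board and the white gear motor, with no puck, since green boards come already programmed. Lay each part flat and right way up, fully down in the cut-out shaped for it (the motor's cross-shaft goes into the cross slot), let go of everything, and leave the red hex key set and the solder reel where they lie.

Things in the scene. Friction and masses are not known exactly. Their poses are not given: they have to be found in the camera images.
- tray_orange: Kit tray, orange shell, dark insert, fixed, 220 (x) x 96 (y) x 18 mm. Origin: underside centre. Cut-outs (3 mm bevels; floor height over the underside): board, at x=-74, y=0, 48 x 66, floor 11; puck, at x=+74, y=0, 42 x 74, floor 11; motor, at x=0, T-like: body 32 x 66 about y=0, and slot for the cross-shaft 52 (x) x 14 (y) about y=+23, floor 4. Parts stand proud: fingers stay above 18 mm.
- tray_blue: Kit tray with a blue shell, fixed, otherwise exactly like the orange one: same size, axes, cut-outs and floors. Origin: centre of its underside; x along its 220 mm length, board cut-out at x=-74 mm, motor at 0, puck at +74; shaft slot of the motor cut-out on the +y side.
- board_blue: Blue circuit board on four brass spacers, 45 g. Board 40 (x) x 58 (y) mm, 3 mm thick, its edge 15 to 18 mm above the feet, parts on it up to 31 mm; spacers 6 mm thick at the corners. Origin: centre, at foot height. Grip the long edges (across x), fingertips about 10 mm above the feet. Either way round fits its cut-out.
- board_green: Green circuit board on four brass spacers, otherwise exactly like the blue one: 40 (x) x 58 (y) mm, edge 15 to 18 mm above the feet, origin at its centre at foot height; grip the long edges, fingertips about 10 mm above the feet; either way round.
- motor_yellow: Yellow gear motor, 97 g, lying flat, 24 mm high. Origin: on the underside below the middle of its cross-shaft (along x, 44 mm tip to tip, 5 mm thick, 12 mm up). Gearbox block 24 mm wide from y=+6 to -26 mm, round can (20 mm) on to y=-52. Grip the block across x at y=-16, by its top 8 mm. In its cut-out its axes point as the tray's do: shaft in the slot.
- motor_white: White gear motor, otherwise exactly like the yellow one: 24 mm high, origin on the underside below the cross-shaft (along x), block 24 mm wide from y=+6 to -26 mm, round can on to y=-52. Grip the block across x at y=-16, by its top 8 mm. In its cut-out its axes point as the tray's do.
- code_puck: Code loader puck: small white rounded box with a red button on top and a lug at one end, 34 (x) x 60 (y) x 18 mm, 80 g. Origin: centre of its underside; box from y=-30 to +22, lug to +30 mm. Grip across x, fingertips about 9 mm above its underside. Either way round fits its cut-out.
- hex_set: Red folding hex key set, 29 x 90 (y) x 20 mm, loose; belongs to neither kit and stays where it lies. Origin: centre of its underside.
- solder_reel: Blue reel of solder wire standing on its flange, 53 mm across, 32 mm high, loose; stays where it is. Origin: centre of its underside.
Mind the look-alikes: they are no part of the job. There is more than one size of the board_green; the one meant has the size given above.

How it is judged:
At the end, for the whole second after the job is handed in: Blue board, yellow motor, puck in the orange tray, green board and white motor in the blue one, each released, at rest and level (0.06 rad) on the floor of its own cut-out (3 mm), inside its play: boards 9 mm, motor shafts 10 mm (12 along the slot), puck 9 across, 16 along, turned under 0.3 rad (x of board_blue in the frame of tray_orange between -0.083 and -0.065 m and y of board_blue in the frame of tray_orange between -0.009 and 0.009 m and z of board_blue in the frame of tray_orange between 0.008 and 0.014 m and angle between each of board_blue, motor_yellow, board_green, motor_white, code_puck's own z axis and vertical below 0.06 rad and angle between the y axis of each of board_blue, motor_yellow, code_puck and the y axis of tray_orange, either way round below 0.3 rad and linear speed of each of board_blue, motor_yellow, board_green, motor_white, code_puck below 0.02 m/s and x of motor_yellow in the frame of tray_orange between -0.012 and 0.012 m and y of motor_yellow in the frame of tray_orange between 0.013 and 0.033 m and z of motor_yellow in the frame of tray_orange between 0.001 and 0.007 m and x of board_green in the frame of tray_blue between -0.083 and -0.065 m and y of board_green in the frame of tray_blue between -0.009 and 0.009 m and z of board_green in the frame of tray_blue between 0.008 and 0.014 m and angle between the y axis of each of board_green, motor_white and the y axis of tray_blue, either way round below 0.3 rad and x of motor_white in the frame of tray_blue between -0.012 and 0.012 m and y of motor_white in the frame of tray_blue between 0.013 and 0.033 m and z of motor_white in the frame of tray_blue between 0.001 and 0.007 m and x of code_puck in the frame of tray_orange between 0.065 and 0.083 m and y of code_puck in the frame of tray_orange between -0.016 and 0.016 m and z of code_puck in the frame of tray_orange between 0.008 and 0.014 m); the robot touches nothing.
It fails at once if the hex key set was pushed aside (more than 25 mm) (distance of hex_set from where it was at the start of the episode above 0.025 m).
It fails at once if the solder reel was pushed aside (more than 25 mm) (distance of solder_reel from where it was at the start of the episode above 0.025 m).
It also fails if it takes over 125 s, if anything falls off the work surface, if the arm or the gripper's body presses on something with over 40 N, if the wrist force passes 120 N, or if a joint passes its speed limit or range.

## Robot

A 6-joint arm with a two-finger parallel gripper is mounted at the origin on a cart in front of the work surface, level with it; the furniture and walls round the work are solid. World frame = base frame: x ahead of the robot, y to its left, z up, the work surface at z = 0. Lengths are in m, angles in rad, forces in N, time in s.
With the tool pointing down it reaches from about 0.4 to 0.825 m from the base axis. Payload 7 kg.
Tool frame: the origin (TCP) lies at the very end of the fingers, on their centre line; the grasp point (between the pads) lies arm.grip_point_offset behind it (arm.grip_point_offset is the distance from the TCP to the grasp point, in m); z points along the fingers, y is the line along which they close (so a half turn about z gives the same grasp; the last joint's range is limited). The gripper opens to 88 mm and grips with 3 to 60 N. Pads are 19 mm wide; open, the fingers measure 130 mm over their backs; the gripper's body (78 mm by 193 mm) begins 47 mm behind the grasp point.
Start: joints at [1.525, 0.359, 0.012, 0, -1.224, -0.288], TCP at [0.221, 0.638, 0.227] pointing down, gripper open.
Joint ranges: [-3.07, 3.07], [-1.43, 2.12], [-1.02, 1.25], [-3.03, 1.67], [-3.05, -0], [-3.03, 3.03]. Speed limits (rad/s): [2.39, 2.39, 3.01, 3.14, 3.14, 3.14].

## Interface

Orientations are given as [roll, pitch, yaw] about the fixed x, y, z axes, in that order (R = Rz(yaw) Ry(pitch) Rx(roll)).
In Python, from station import arm gives the robot as it stands.
- The arm moves only by the shell command python3 -m crank 'ROWS' [OPENING] [FORCE]. ROWS is JSON, a list of rows, each an object of numbers: "dx", "dy", "dz": the shift along the tool's x, y, z in cm; "wx", "wy", "wz": the turn, a rotation vector about the tool's x, y, z in degrees. A call has exactly 10 rows; each row is the pose to reach, as a shift and turn from the pose commanded when the call began, along the tool's axes at that moment; what a row does not reach only later rows make up. A row lasts 1/8 s, in which the tool goes at most 62.5 mm and 10.7 degrees, less where a joint would pass 70% of its speed; a pose out of reach is approached as far as the arm can. A call with a gripper value outside its range is refused whole. OPENING is the finger opening in cm, from 0 to 8.76, set as the call begins (- or left out, the last holds). The fingers move at their own pace and stop on an object; FORCE is the grip in N (left out, the last holds). Time passes only in rows, so rows that repeat a pose let the fingers close, or fill a call up. It gives the time, the measured TCP pose, the force, the opening and the grip force at its end, in the units of the state.
- arm.get_state(): the state, without advancing time (a new reading comes with each control period).
- arm.grab_frame(name): name is "scene" or "top"; returns the picture (400x640x3 uint8, red, green, blue); there is no depth.
- arm.calibration(name): a dict with "fx", "fy", "cx", "cy" (pixels), "world_from_camera" (4x4, takes a point from camera to world coordinates). Camera axes: x right, y down, z forward; pixel columns grow to the right and rows downward; lengths in m; the calibration is good to about 2 mm. A picture is of the moment at which its call begins. calibration takes no time and is no camera call.
- arm.job_done(): hands the job in; it is judged then, once.
Trained networks look in the newest picture that a camera, given by its name, has taken for a name from the list of things; names that differ only in an ending like _2 or _b are one class to them, and where a whole thing is asked for, a point or a joint stands for the part that bears it (a point fixed in the world has none). Each returns a list of dicts, best first, with "confidence" (0 to 1); they miss things now and then, are a little off and sometimes report something else, mostly with a low value. They report only what shows in the picture. A call takes as long as a camera call. They do not tell look-alikes from the thing itself.
- arm.find_in(camera, query): "centre" ([x, y, z] in m, in world coordinates, good to about 4 mm: the middle of the surface that is visible of it).
- arm.masks_of(camera, query): "pixels" (400x640 bool, what is visible of it).
- arm.mark_of(camera, query): "centre" ([x, y, z] in m, in world coordinates, good to about 4 mm: a listed point, or the origin of a listed thing).
The state is a dict: "t": time; "q": joint angles; "qd": joint speeds; "joint_efforts": joint torques, N m; "eef_pos": TCP position; "ee_rot": TCP orientation; "force": force on the tool from outside, world axes, zero at the start; "moment": the same for the moment, N m; "width": finger opening in m; "gripper_force": force on a finger pad.
Only numpy, scipy, OpenCV 4.12 (cv2) and the standard library are available. Lean on these libraries where they do the work, as an engineer would, in place of code of your own. Each camera call takes 0.05 s, during which the arm holds its last target. There are 200 camera calls.

## Working session

There is one attempt and no reset: what is moved stays moved. The work goes in short steps, Python scripts to look and compute and a shell command to move; the robot and the scene stay as the last step left them, time stands still between calls to the robot, and variables do not carry over. Pictures are saved under pics/ and viewed, at most 15 in all, crops included, and the job is handed in when it is done.

```bash
mkdir -p pics; ls
cat > h.py <<'E'
import numpy as np,cv2
from station import arm
def save(a,n): cv2.imwrite(f'pics/{n}.png',cv2.cvtColor(a,cv2.COLOR_RGB2BGR))
def ray(cam,u,v,z):
    c=arm.calibration(cam);T=np.array(c['world_from_camera'])
    d=T[:3,:3]@np.array([(u-c['cx'])/c['fx'],(v-c['cy'])/c['fy'],1]);o=T[:3,3]
    return o+d*(z-o[2])/d[2]
def proj(cam,p):
    c=arm.calibration(cam);T=np.array(c['world_from_camera'])
    q=T[:3,:3].T@(np.array(p)-T[:3,3]);return c['fx']*q[0]/q[2]+c['cx'],c['fy']*q[1]/q[2]+c['cy']
E
python3 - <<'E'
from h import *
for n in('top','scene'):
    save(arm.grab_frame(n),n+'0');c=arm.calibration(n);print(n,c['fx'],np.round(c['world_from_camera'],3).tolist())
for q in 'tray_orange tray_blue board_blue board_green motor_yellow motor_white code_puck hex_set solder_reel'.split():
    for r in arm.mark_of('top',q)[:3]: print(q,round(r['confidence'],2),np.round(r['centre'],3),np.round(proj('top',r['centre'])))
print(arm.get_state(),arm.grip_point_offset)
E
```

```text
pics
top 513.0877017783399 [[-0.026, -0.997, 0.074, 0.392], [-1.0, 0.026, -0.001, 0.103], [-0.001, -0.074, -0.997, 1.66], [0.0, 0.0, 0.0, 1.0]]
scene 472.30853025902917 [[0.836, -0.265, 0.48, -0.178], [-0.548, -0.423, 0.721, -0.899], [0.012, -0.866, -0.499, 0.764], [0.0, 0.0, 0.0, 1.0]]
tray_orange 0.82 [ 0.606 -0.12  -0.   ] [385. 160.]
board_blue 0.78 [0.436 0.066 0.004] [329. 214.]
board_green 0.84 [0.396 0.322 0.   ] [250. 228.]
board_green 0.68 [ 0.577  0.527 -0.002] [186. 174.]
board_green 0.48 [ 0.4    0.43  -0.002] [217. 228.]
motor_yellow 0.56 [ 0.438 -0.169 -0.003] [401. 211.]
motor_white 0.49 [ 0.458 -0.052  0.001] [365. 206.]
code_puck 0.54 [ 0.562  0.078 -0.001] [324. 175.]
code_puck 0.49 [ 0.435 -0.17   0.   ] [402. 212.]
hex_set 0.47 [ 0.434 -0.292  0.002] [440. 211.]
solder_reel 0.51 [ 0.404  0.183 -0.001] [293. 225.]
{'t': 0.55, 'q': array([ 1.52506715e+00,  3.58588981e-01,  1.18909200e-02,  7.31213559e-07,
       -1.22410060e+00, -2.88103323e-01]), 'qd': array([-1.90933711e-04,  7.52102704e-04,  1.45141618e-05, -1.40164378e-03,
       -4.56604721e-04,  3.07691186e-04]), 'joint_efforts': array([ 1.06936877e-03, -5.81893086e+01,  2.93127501e+01,  6.99863657e+00,
        1.21769190e-02, -2.88526962e-05]), 'eef_pos': array([0.22118301, 0.63770406, 0.22656455]), 'ee_rot': array([ 3.14159061e+00, -1.32248521e-06, -3.33832256e-01]), 'force': array([0.05381947, 0.05873924, 0.17821242]), 'moment': array([-0.05350448, -0.04426767, -0.04682306]), 'gripper_force': 0.0, 'width': 0.08749665194213499} 0.0188
```

Run:
```python
import cv2
a=cv2.imread('pics/top0.png')[110:290,140:480];cv2.imwrite('pics/top0c.png',cv2.resize(a,(800,424),interpolation=cv2.INTER_CUBIC))
```

```text
(no output)
```

View pics/top0c.png

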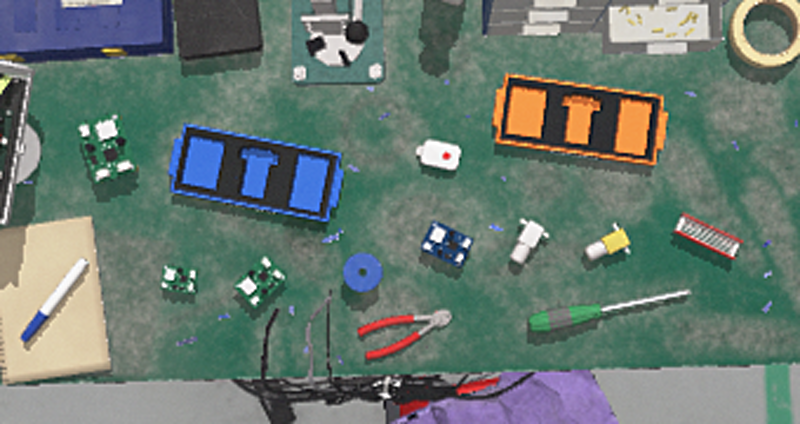

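View pics/scene0.png

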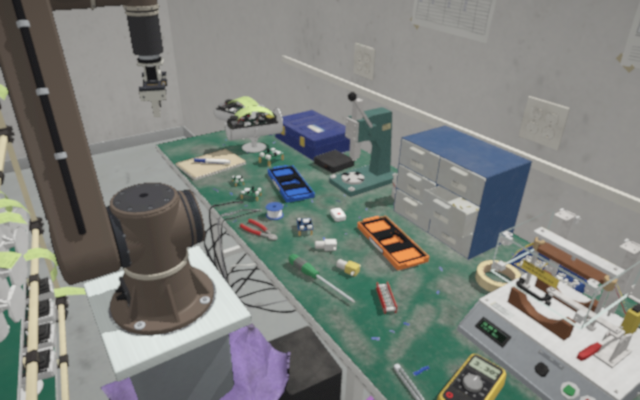

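The top crop shows three green boards, with full-frame pixels (186,174), (217,228) and (250,228). The orange tray is at (385,160), the blue tray at about (249,184) and the puck at (326,176). Now I'll fit poses to the masks.

```bash
cat > fit.py <<'E'
from h import *
from scipy.optimize import minimize
# shapes as boxes: x0,x1,y0,y1,z0,z1 (m)
b=lambda *a:[np.array(a)/1000]
board=b(-20,20,-29,29,0,18)+b(-17,17,-25,25,18,24)
motor=b(-12,12,-26,6,0,24)+b(-10,10,-52,-26,2,22)+b(-22,22,-2.5,2.5,9.5,14.5)
puck=b(-17,17,-30,22,0,18)+b(-8,8,22,30,2,14)
tray=b(-110,110,-48,48,0,18)
hexs=b(-14.5,14.5,-45,45,0,20)
SH=dict(board_blue=board,board_green=board,motor_yellow=motor,motor_white=motor,code_puck=puck,tray_orange=tray,tray_blue=tray,hex_set=hexs)
S=8
def sil(cam,shape,p,z=0,box=None):
    c=arm.calibration(cam);T=np.array(c['world_from_camera'])
    R=np.array([[np.cos(p[2]),-np.sin(p[2])],[np.sin(p[2]),np.cos(p[2])]])
    u0,v0,u1,v1=box;im=np.zeros(((v1-v0)*S,(u1-u0)*S),np.uint8)
    for x0,x1,y0,y1,z0,z1 in shape:
        P=[(*(R@[x,y]+p[:2]),zz+z) for x in(x0,x1) for y in(y0,y1) for zz in(z0,z1)]
        Q=(np.array(P)-T[:3,3])@T[:3,:3]
        uv=np.stack([c['fx']*Q[:,0]/Q[:,2]+c['cx']-u0+.5,c['fy']*Q[:,1]/Q[:,2]+c['cy']-v0+.5],1)*S
        cv2.fillConvexPoly(im,cv2.convexHull((uv*16).astype(np.int32)),255,shift=4)
    return cv2.resize(im,None,fx=1/S,fy=1/S,interpolation=cv2.INTER_AREA)/255.
def fit(cam,mask,name,z=0,yaws=None):
    v,u=np.nonzero(mask);box=(u.min()-12,v.min()-12,u.max()+13,v.max()+13)
    m=mask[box[1]:box[3],box[0]:box[2]].astype(float)
    c0=ray(cam,u.mean(),v.mean(),.012)[:2];best=None
    for y in (np.arange(0,2*np.pi,np.pi/6) if yaws is None else yaws):
        off=np.array([-np.sin(y),np.cos(y)])*(.02 if 'motor' in name else 0)
        x0=np.array([*(c0+off),y])
        f=lambda p:((sil(cam,SH[name],p,z,box)-m)**2).sum()/m.sum()
        r=minimize(f,x0,method='Nelder-Mead',options=dict(initial_simplex=x0+np.array([[0,0,0],[.006,0,0],[0,.006,0],[0,0,.25]]),maxiter=120))
        if best is None or r.fun<best.fun:best=r
    return best.x,best.fun
E
python3 - <<'E'
from fit import *
arm.grab_frame('top')
for q in SH:
    for r in arm.masks_of('top',q)[:4]:
        if r['confidence']<.3: continue
        m=r['pixels'];v,u=np.nonzero(m)
        (cc,wh,a)=cv2.minAreaRect(np.array([ray('top',*p,.015)[:2] for p in zip(u,v)],dtype=np.float32)*1000)
        x,e=fit('top',m,q)
        print(q,round(r['confidence'],2),'px',u.mean().round(1),v.mean().round(1),'n',m.sum(),'rect mm',np.round(wh),'pose',np.round(x[:2],4),'deg',np.round(np.degrees(x[2])%360,1),'err',round(e,2))
E
```

```text
board_blue 0.6 px 329.6 213.2 n 270 rect mm [62. 44.] pose [0.4377 0.0647] deg 153.0 err 0.1
board_green 0.69 px 184.9 172.5 n 518 rect mm [90. 62.] pose [0.5808 0.5277] deg 89.7 err 0.47Traceback (most recent call last):
  File "<stdin>", line 8, in <module>
  File "fit.py", line 30, in fit
    r=minimize(f,x0,method='Nelder-Mead',options=dict(initial_simplex=x0+np.array([[0,0,0],[.006,0,0],[0,.006,0],[0,0,.25]]),maxiter=120))
    res = _minimize_neldermead(fun, x0, args, callback, bounds=bounds,
                               **options)
    fxr = func(xr)
    fx = function(np.copy(x), *(wrapper_args + args))
  File "fit.py", line 29, in <lambda>
    f=lambda p:((sil(cam,SH[name],p,z,box)-m)**2).sum()/m.sum()
                 ~~~^^^^^^^^^^^^^^^^^^^^^^
  File "fit.py", line 13, in sil
    c=arm.calibration(cam);T=np.array(c['world_from_camera'])
ValueError: time passes only in moves, steps and waits
```

Run:
```python
import cv2
a=cv2.imread('pics/top0.png')
b=cv2.resize(a[155:245,165:285],(800,600),interpolation=cv2.INTER_CUBIC)
cv2.imwrite('pics/green.png',b)
```

```text
(no output)
```

View pics/green.png

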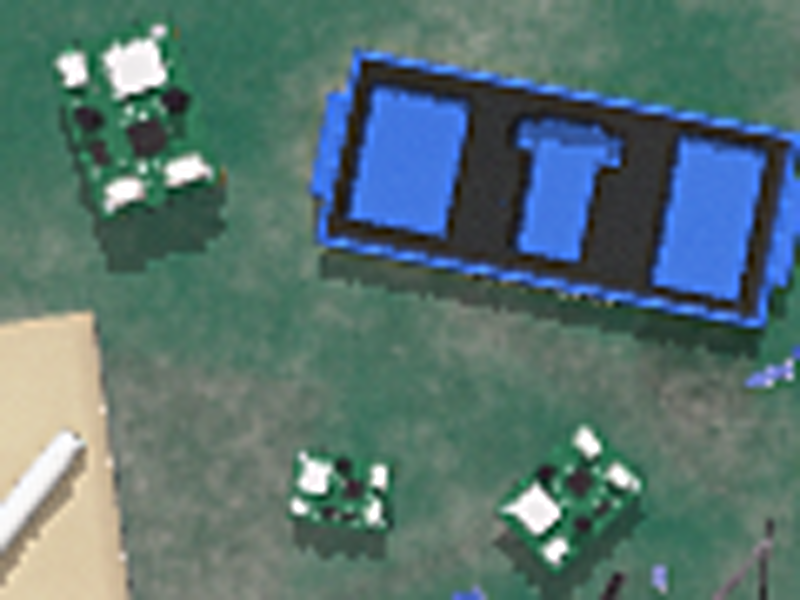

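The enlarged crop shows the three green boards: a large one at full-frame (186,174), a small one at (216,228) and a middle one at (250,229). The middle one looks the same size as the blue board, about 58 x 40. I'll cache the calibration and confirm with the fit.

```bash
sed -i 's/arm.calibration(cam)/cal(cam)/' h.py fit.py
cat >> h.py <<'E'
import functools
cal=functools.cache(lambda n:arm.calibration(n))
E
cat > m.py <<'E'
import sys
from fit import *
arm.grab_frame('top')
R=[(q,r) for q in sys.argv[1:] for r in arm.masks_of('top',q)[:4] if r['confidence']>.25]
for q,r in R:
        m=r['pixels'];v,u=np.nonzero(m)
        (cc,wh,a)=cv2.minAreaRect(np.array([ray('top',*p,.015)[:2] for p in zip(u,v)],dtype=np.float32)*1000)
        x,e=fit('top',m,q)
        print(q,round(r['confidence'],2),'px',u.mean().round(1),v.mean().round(1),'n',m.sum(),'rect mm',np.round(wh),'pose',np.round(x[:2],4),'deg',np.round(np.degrees(x[2])%360,1),'err',round(e,2))
E
python3 m.py board_blue board_green motor_yellow motor_white code_puck tray_orange tray_blue hex_set
```

```text
board_blue 0.76 px 329.3 213.1 n 269 rect mm [63. 47.] pose [0.4377 0.0656] deg 153.6 err 0.1
board_green 0.64 px 184.6 172.3 n 510 rect mm [87. 64.] pose [0.5877 0.5313] deg 89.6 err 0.46
board_green 0.54 px 250.5 228.1 n 261 rect mm [45. 61.] pose [0.3954 0.3192] deg 41.9 err 0.05
board_green 0.46 px 216.1 228.3 n 153 rect mm [45. 35.] pose [0.3978 0.428 ] deg 178.5 err 0.5
motor_yellow 0.61 px 398.1 213.7 n 132 rect mm [33. 58.] pose [ 0.4383 -0.1733] deg 204.8 err 0.11
motor_yellow 0.54 px 326.0 175.6 n 169 rect mm [58. 34.] pose [0.5555 0.0517] deg 168.3 err 0.22
motor_white 0.56 px 363.9 211.6 n 139 rect mm [30. 57.] pose [ 0.4564 -0.055 ] deg 241.5 err 0.14
code_puck 0.45 px 326.6 175.7 n 168 rect mm [58. 35.] pose [0.5591 0.0729] deg 345.1 err 0.11
tray_orange 0.93 px 386.1 160.8 n 2083 rect mm [235.  98.] pose [ 0.6021 -0.1224] deg 80.7 err 0.05
tray_blue 0.88 px 248.4 183.2 n 2160 rect mm [238. 102.] pose [0.5407 0.3225] deg 77.6 err 0.05
tray_blue 0.54 px 326.4 175.8 n 157 rect mm [52. 32.] pose [0.72   0.1036] deg 291.0 err 1.0
hex_set 0.49 px 441.2 210.2 n 236 rect mm [85. 31.] pose [ 0.4378 -0.2932] deg 155.8 err 0.19
```

Of the three green boards, (250,228) fits the 40x58 model: rect 45x61, error 0.05. The one at (185,172) is too large (88x63) and the one at (216,228) too small (45x35). There is a cable close to it, so I'll check that while computing the targets.

```bash
cat > d.py <<'E'
# usage: d.py x,y,z,yaw ...  -> deltas (cm, deg) from the present pose in tool axes
import sys
from h import *
s=arm.get_state();p=s['eef_pos'];w=s['ee_rot'][2]
print('t',round(s['t'],2),'pos',np.round(p,4),'yaw',round(np.degrees(w),1),'width',round(s['width'],4),'grip',round(s['gripper_force'],1))
for a in sys.argv[1:]:
    x,y,z,yaw=map(float,a.split(','));e=np.array([x,y])-p[:2]
    print(a,'dx %.2f dy %.2f dz %.2f wz %.1f'%(100*(np.cos(w)*e[0]+np.sin(w)*e[1]),100*(np.sin(w)*e[0]-np.cos(w)*e[1]),100*(p[2]-z),-((yaw-np.degrees(w)+180)%360-180)))
E
python3 - <<'E'
from h import *
def at(o,yaw,dx,dy):
    c,s=np.cos(np.radians(yaw)),np.sin(np.radians(yaw));return np.round([o[0]+c*dx-s*dy,o[1]+s*dx+c*dy],4)
O=([.6021,-.1224],260.7);B=([.5407,.3225],257.6)
print('orange board',at(*O,-.074,0),'motor grip',at(*O,0,.023-.016),'puck',at(*O,.074,0))
print('blue board',at(*B,-.074,0),'motor grip',at(*B,0,.007))
print('yellow grip',at([.4383,-.1733],204.8,0,-.016),'white grip',at([.4564,-.055],241.5,0,-.016))
a=cv2.imread('pics/scene0.png')[150:250,190:320];cv2.imwrite('pics/cable.png',cv2.resize(a,(780,600),interpolation=cv2.INTER_CUBIC))
E
python3 d.py 0.3954,.3192,.10,-48.1 0.3954,.3192,.010,-48.1
```

```text
orange board [ 0.6141 -0.0494] motor grip [ 0.609  -0.1235] puck [ 0.5901 -0.1954]
blue board [0.5566 0.3948] motor grip [0.5475 0.321 ]
yellow grip [ 0.4316 -0.1588] white grip [ 0.4423 -0.0474]
t 1.15 pos [0.2212 0.6377 0.2266] yaw -19.1 width 0.0874 grip 0.0
0.3954,.3192,.10,-48.1 dx 26.90 dy 24.38 dz 12.66 wz 29.0
0.3954,.3192,.010,-48.1 dx 26.90 dy 24.38 dz 21.66 wz 29.0
```

View pics/cable.png

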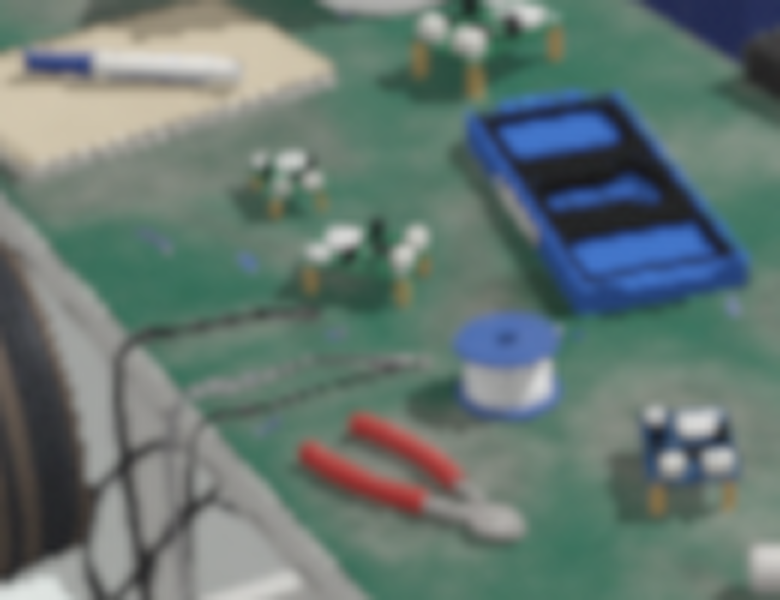

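The cable lies flat on the bench, clear of fingertips at 10 mm. The middle board has four spacers and is the one to take. Moving.

```bash
python3 -m crank '[{"dx":26.9,"dy":24.4,"dz":12.6,"wz":29},{"dx":26.9,"dy":24.4,"dz":12.6,"wz":29},{"dx":26.9,"dy":24.4,"dz":12.6,"wz":29},{"dx":26.9,"dy":24.4,"dz":12.6,"wz":29},{"dx":26.9,"dy":24.4,"dz":12.6,"wz":29},{"dx":26.9,"dy":24.4,"dz":12.6,"wz":29},{"dx":26.9,"dy":24.4,"dz":12.6,"wz":29},{"dx":26.9,"dy":24.4,"dz":12.6,"wz":29},{"dx":26.9,"dy":24.4,"dz":17,"wz":29},{"dx":26.9,"dy":24.4,"dz":17,"wz":29}]' 6 20; python3 d.py 0.3954,.3192,.010,-48.1
```

```text
t 1.15 pos [0.2212 0.6377 0.2266] yaw -19.1 width 0.0874 grip 0.0
0.3954,.3192,.010,-48.1 dx 26.90 dy 24.38 dz 21.66 wz 29.0$[0]: bad value
```

```bash
python3 -m crank '[{"dx":6,"dy":5,"dz":3,"wx":0,"wy":0,"wz":7},{"dx":11,"dy":10,"dz":6,"wx":0,"wy":0,"wz":14},{"dx":15,"dy":14,"dz":8,"wx":0,"wy":0,"wz":20},{"dx":19,"dy":18,"dz":10,"wx":0,"wy":0,"wz":25},{"dx":23,"dy":21,"dz":12,"wx":0,"wy":0,"wz":29},{"dx":26.9,"dy":24.4,"dz":12.6,"wx":0,"wy":0,"wz":29},{"dx":26.9,"dy":24.4,"dz":12.6,"wx":0,"wy":0,"wz":29},{"dx":26.9,"dy":24.4,"dz":12.6,"wx":0,"wy":0,"wz":29},{"dx":26.9,"dy":24.4,"dz":17,"wx":0,"wy":0,"wz":29},{"dx":26.9,"dy":24.4,"dz":17,"wx":0,"wy":0,"wz":29}]' 6 20; python3 d.py 0.3954,.3192,.010,-48.1
```

```text
t: 2.4
eef_pos: [0.3939, 0.3186, 0.0548]
ee_rot: [3.137, -0.001, -0.839]
force: [-0.7, -0.2, 0.3]
width: 0.0598
gripper_force: 0.0
t 2.4 pos [0.3939 0.3186 0.0548] yaw -48.1 width 0.0598 grip 0.0
0.3954,.3192,.010,-48.1 dx 0.05 dy -0.15 dz 4.48 wz 0.0
```

```bash
python3 -m crank '[{"dx":0,"dy":0,"dz":2,"wx":0,"wy":0,"wz":0},{"dx":0,"dy":0,"dz":4,"wx":0,"wy":0,"wz":0},{"dx":0,"dy":0,"dz":4.7,"wx":0,"wy":0,"wz":0},{"dx":0,"dy":0,"dz":4.7,"wx":0,"wy":0,"wz":0},{"dx":0,"dy":0,"dz":4.7,"wx":0,"wy":0,"wz":0},{"dx":0,"dy":0,"dz":4.7,"wx":0,"wy":0,"wz":0},{"dx":0,"dy":0,"dz":4.7,"wx":0,"wy":0,"wz":0},{"dx":0,"dy":0,"dz":4.7,"wx":0,"wy":0,"wz":0},{"dx":0,"dy":0,"dz":4.7,"wx":0,"wy":0,"wz":0},{"dx":0,"dy":0,"dz":4.7,"wx":0,"wy":0,"wz":0}]'; python3 d.py 0.3954,.3192,.010,-48.1
python3 - <<'E'
from h import *
a=arm.grab_frame('scene')[150:250,190:320];save(cv2.resize(a,(780,600),interpolation=cv2.INTER_CUBIC),'g1')
E
```

```text
t: 3.65
eef_pos: [0.3954, 0.319, 0.0096]
ee_rot: [3.142, -0.0, -0.84]
force: [0.0, -0.3, -0.1]
width: 0.0602
gripper_force: 0.0
t 3.65 pos [0.3954 0.319  0.0096] yaw -48.1 width 0.0602 grip 0.0
0.3954,.3192,.010,-48.1 dx -0.01 dy -0.01 dz -0.04 wz -0.0
```

View pics/g1.png

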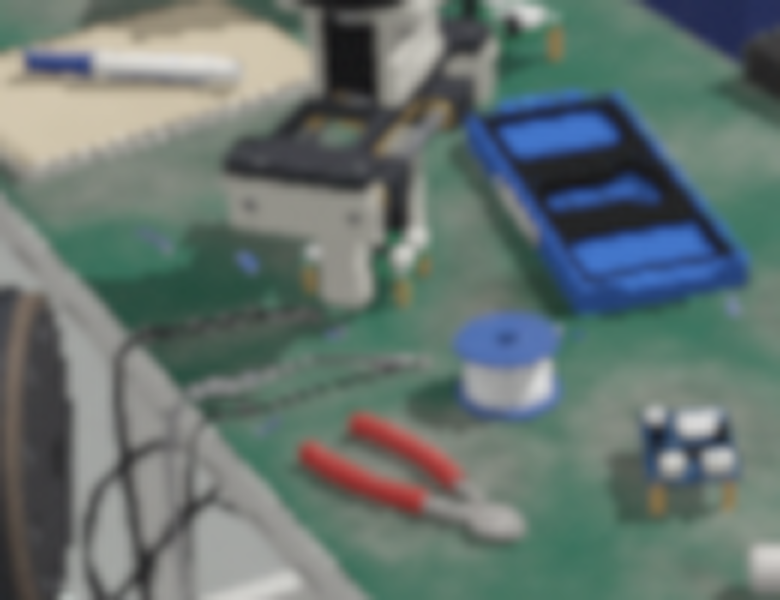

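The board (crop ~(365,265)) sits between the fingers as intended. Close and lift.

```bash
python3 -m crank '[{"dx":0,"dy":0,"dz":0,"wx":0,"wy":0,"wz":0},{"dx":0,"dy":0,"dz":0,"wx":0,"wy":0,"wz":0},{"dx":0,"dy":0,"dz":0,"wx":0,"wy":0,"wz":0},{"dx":0,"dy":0,"dz":0,"wx":0,"wy":0,"wz":0},{"dx":0,"dy":0,"dz":0,"wx":0,"wy":0,"wz":0},{"dx":0,"dy":0,"dz":-1,"wx":0,"wy":0,"wz":0},{"dx":0,"dy":0,"dz":-4,"wx":0,"wy":0,"wz":0},{"dx":0,"dy":0,"dz":-8,"wx":0,"wy":0,"wz":0},{"dx":0,"dy":0,"dz":-8,"wx":0,"wy":0,"wz":0},{"dx":0,"dy":0,"dz":-8,"wx":0,"wy":0,"wz":0}]' 0 15; python3 d.py 0.5566,.3948,.10,-12.4 0.5566,.3948,.023,-12.4
```

```text
t: 4.95
eef_pos: [0.3952, 0.319, 0.0899]
ee_rot: [-3.141, 0.0, -0.84]
force: [0.1, -1.4, -0.1]
width: 0.0394
gripper_force: 15.0
t 4.95 pos [0.3952 0.319  0.0899] yaw -48.1 width 0.0394 grip 15.0
0.5566,.3948,.10,-12.4 dx 5.12 dy -17.08 dz -1.01 wz -35.7
0.5566,.3948,.023,-12.4 dx 5.12 dy -17.08 dz 6.69 wz -35.7
```

```bash
python3 -m crank '[{"dx":1.3,"dy":-4.3,"dz":-1,"wx":0,"wy":0,"wz":-9},{"dx":2.6,"dy":-8.6,"dz":-1,"wx":0,"wy":0,"wz":-18},{"dx":3.9,"dy":-12.9,"dz":-1,"wx":0,"wy":0,"wz":-27},{"dx":5.1,"dy":-17.1,"dz":-1,"wx":0,"wy":0,"wz":-35.7},{"dx":5.1,"dy":-17.1,"dz":-1,"wx":0,"wy":0,"wz":-35.7},{"dx":5.1,"dy":-17.1,"dz":2,"wx":0,"wy":0,"wz":-35.7},{"dx":5.1,"dy":-17.1,"dz":4.5,"wx":0,"wy":0,"wz":-35.7},{"dx":5.1,"dy":-17.1,"dz":4.5,"wx":0,"wy":0,"wz":-35.7},{"dx":5.1,"dy":-17.1,"dz":4.5,"wx":0,"wy":0,"wz":-35.7},{"dx":5.1,"dy":-17.1,"dz":4.5,"wx":0,"wy":0,"wz":-35.7}]'; python3 d.py 0.5566,.3948,.023,-12.4
python3 - <<'E'
from h import *
a=arm.grab_frame('scene')[130:230,220:350];save(cv2.resize(a,(780,600),interpolation=cv2.INTER_CUBIC),'g2')
E
```

```text
t: 6.2
eef_pos: [0.5571, 0.3958, 0.0459]
ee_rot: [-3.14, -0.001, -0.217]
force: [-0.6, 0.5, -0.0]
width: 0.0395
gripper_force: 15.0
t 6.2 pos [0.5571 0.3958 0.0459] yaw -12.4 width 0.0395 grip 15.0
0.5566,.3948,.023,-12.4 dx -0.03 dy 0.10 dz 2.29 wz -0.0
```

View pics/g2.png

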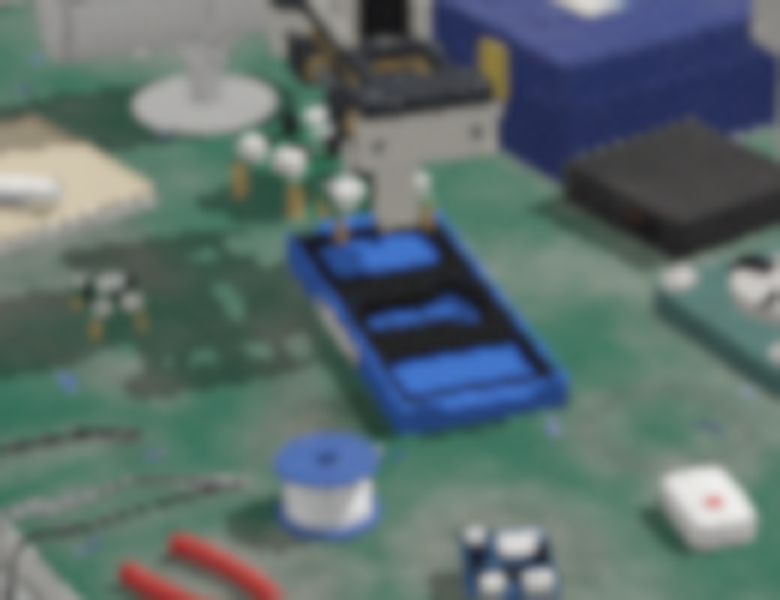

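The board hangs over the board cut-out of the blue tray (crop ~(380,245)). Lowering.

```bash
python3 -m crank '[{"dx":0,"dy":0,"dz":0.5,"wx":0,"wy":0,"wz":0},{"dx":0,"dy":0,"dz":1,"wx":0,"wy":0,"wz":0},{"dx":0,"dy":0,"dz":1.4,"wx":0,"wy":0,"wz":0},{"dx":0,"dy":0,"dz":1.8,"wx":0,"wy":0,"wz":0},{"dx":0,"dy":0,"dz":2.1,"wx":0,"wy":0,"wz":0},{"dx":0,"dy":0,"dz":2.3,"wx":0,"wy":0,"wz":0},{"dx":0,"dy":0,"dz":2.3,"wx":0,"wy":0,"wz":0},{"dx":0,"dy":0,"dz":2.3,"wx":0,"wy":0,"wz":0},{"dx":0,"dy":0,"dz":2.3,"wx":0,"wy":0,"wz":0},{"dx":0,"dy":0,"dz":2.3,"wx":0,"wy":0,"wz":0}]'; python3 d.py 0.5566,.3948,.023,-12.4
```

```text
t: 7.5
eef_pos: [0.5568, 0.3953, 0.0217]
ee_rot: [-3.141, -0.0, -0.217]
force: [-0.9, -0.6, -0.5]
width: 0.0395
gripper_force: 15.0
t 7.5 pos [0.5568 0.3953 0.0217] yaw -12.4 width 0.0395 grip 15.0
0.5566,.3948,.023,-12.4 dx -0.01 dy 0.05 dz -0.13 wz -0.0
```

```bash
python3 -m crank '[{"dx":0,"dy":0,"dz":0,"wx":0,"wy":0,"wz":0},{"dx":0,"dy":0,"dz":0,"wx":0,"wy":0,"wz":0},{"dx":0,"dy":0,"dz":0,"wx":0,"wy":0,"wz":0},{"dx":0,"dy":0,"dz":0,"wx":0,"wy":0,"wz":0},{"dx":0,"dy":0,"dz":-2,"wx":0,"wy":0,"wz":0},{"dx":0,"dy":0,"dz":-5,"wx":0,"wy":0,"wz":0},{"dx":0,"dy":0,"dz":-10,"wx":0,"wy":0,"wz":0},{"dx":0,"dy":0,"dz":-10,"wx":0,"wy":0,"wz":0},{"dx":0,"dy":0,"dz":-10,"wx":0,"wy":0,"wz":0},{"dx":0,"dy":0,"dz":-10,"wx":0,"wy":0,"wz":0}]' 5.4; python3 d.py 0.4423,-.0474,.10,-28.5 0.4423,-.0474,.016,-28.5
```

```text
t: 8.75
eef_pos: [0.5562, 0.3947, 0.1203]
ee_rot: [3.14, 0.001, -0.217]
force: [-0.1, 2.0, -0.7]
width: 0.0545
gripper_force: 0.0
t 8.75 pos [0.5562 0.3947 0.1203] yaw -12.4 width 0.0545 grip 0.0
0.4423,-.0474,.10,-28.5 dx -1.60 dy 45.62 dz 2.03 wz 16.1
0.4423,-.0474,.016,-28.5 dx -1.60 dy 45.62 dz 10.43 wz 16.1
```

```bash
python3 -m crank '[{"dx":-0.2,"dy":5.5,"dz":0,"wx":0,"wy":0,"wz":2},{"dx":-0.4,"dy":11,"dz":0,"wx":0,"wy":0,"wz":4},{"dx":-0.6,"dy":17,"dz":0,"wx":0,"wy":0,"wz":6},{"dx":-0.8,"dy":23,"dz":0,"wx":0,"wy":0,"wz":8},{"dx":-1,"dy":29,"dz":0,"wx":0,"wy":0,"wz":10},{"dx":-1.2,"dy":35,"dz":1,"wx":0,"wy":0,"wz":12},{"dx":-1.4,"dy":41,"dz":2,"wx":0,"wy":0,"wz":14},{"dx":-1.6,"dy":45.6,"dz":4,"wx":0,"wy":0,"wz":16.1},{"dx":-1.6,"dy":45.6,"dz":4,"wx":0,"wy":0,"wz":16.1},{"dx":-1.6,"dy":45.6,"dz":4,"wx":0,"wy":0,"wz":16.1}]' 4.4; python3 d.py 0.4423,-.0474,.016,-28.5; python3 m.py board_green
python3 - <<'E'
from h import *
a=arm.grab_frame('top')[150:240,165:285];b=arm.grab_frame('scene')[180:280,270:400]
save(np.vstack([cv2.resize(a,(400,300),interpolation=cv2.INTER_CUBIC),cv2.resize(b,(400,300),interpolation=cv2.INTER_CUBIC)]),'g3')
E
```

```text
t: 10.0
eef_pos: [0.4432, -0.0468, 0.0813]
ee_rot: [3.141, 0.0, -0.498]
force: [-0.6, 0.8, 0.5]
width: 0.044
gripper_force: 0.0
t 10.0 pos [ 0.4432 -0.0468  0.0813] yaw -28.5 width 0.044 grip 0.0
0.4423,-.0474,.016,-28.5 dx -0.05 dy 0.09 dz 6.53 wz -0.0
board_green 0.81 px 185.3 172.6 n 551 rect mm [90. 66.] pose [0.5761 0.5282] deg 89.6 err 0.51
board_green 0.75 px 225.3 179.9 n 247 rect mm [44. 61.] pose [0.5539 0.3978] deg 79.2 err 0.04
board_green 0.56 px 215.5 228.1 n 174 rect mm [50. 36.] pose [0.3992 0.4293] deg 174.1 err 0.34
```

View pics/g3.png

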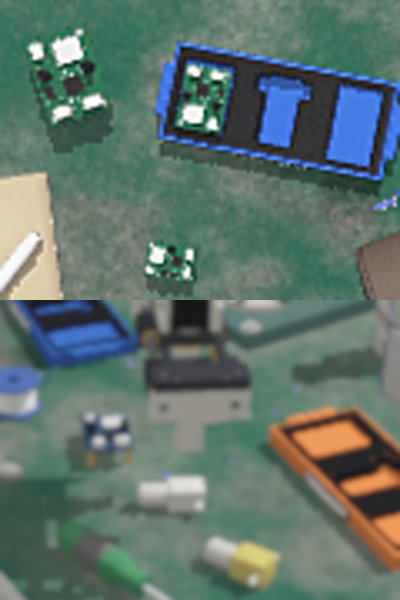

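The green board sits in the blue tray's cut-out (top crop ~(205,95)), and its fit pose agrees. The white motor is under the gripper, so descend.

```bash
python3 -m crank '[{"dx":0,"dy":0,"dz":2,"wx":0,"wy":0,"wz":0},{"dx":0,"dy":0,"dz":4,"wx":0,"wy":0,"wz":0},{"dx":0,"dy":0,"dz":5.5,"wx":0,"wy":0,"wz":0},{"dx":0,"dy":0,"dz":6.4,"wx":0,"wy":0,"wz":0},{"dx":0,"dy":0,"dz":6.4,"wx":0,"wy":0,"wz":0},{"dx":0,"dy":0,"dz":6.4,"wx":0,"wy":0,"wz":0},{"dx":0,"dy":0,"dz":6.4,"wx":0,"wy":0,"wz":0},{"dx":0,"dy":0,"dz":6.4,"wx":0,"wy":0,"wz":0},{"dx":0,"dy":0,"dz":6.4,"wx":0,"wy":0,"wz":0},{"dx":0,"dy":0,"dz":6.4,"wx":0,"wy":0,"wz":0}]'; python3 d.py 0.4423,-.0474,.016,-28.5
python3 - <<'E'
from h import *
b=arm.grab_frame('scene')[200:280,290:394]
save(cv2.resize(b,(780,600),interpolation=cv2.INTER_CUBIC),'g4')
E
```

```text
t: 11.45
eef_pos: [0.443, -0.0467, 0.0176]
ee_rot: [-3.141, -0.0, -0.498]
force: [-0.5, -0.1, 1.2]
width: 0.0441
gripper_force: 0.0
t 11.45 pos [ 0.443  -0.0467  0.0176] yaw -28.5 width 0.0441 grip 0.0
0.4423,-.0474,.016,-28.5 dx -0.03 dy 0.10 dz 0.16 wz -0.0
```

View pics/g4.png

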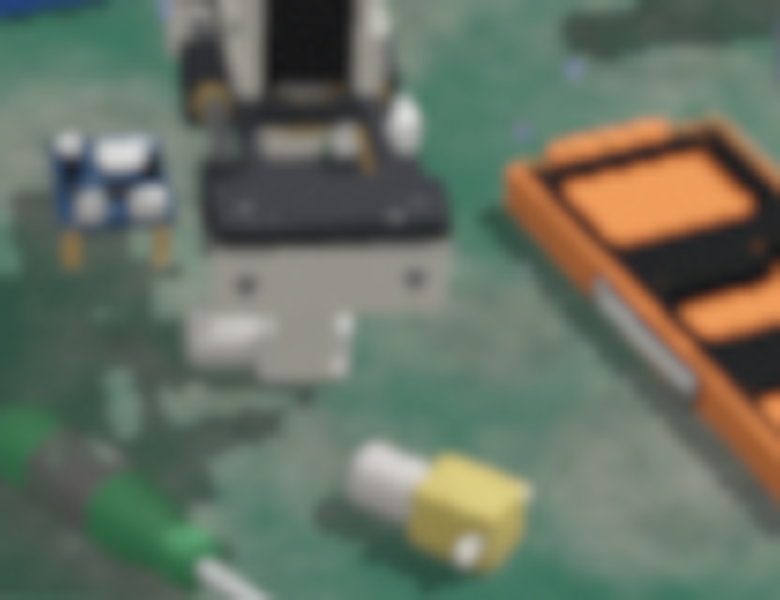

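The fingers straddle the gearbox block. Before closing I'll check the lengthwise offset by projecting the fitted motor ends into this view.

Run:
```python
from h import *
def f(o,yaw,x,y,z):
    c,s=np.cos(np.radians(yaw)),np.sin(np.radians(yaw));u,v=proj('scene',[o[0]+c*x-s*y,o[1]+s*x+c*y,z]);return round((u-290)*7.5),round((v-200)*7.5)
for n,o,y in(('w',[.4564,-.055],241.5),('y',[.4383,-.1733],204.8)):
    print(n,'can end',f(o,y,0,-.052,.012),'canend top',f(o,y,0,-.052,.022),'block end top +x',f(o,y,.012,.006,.024),'-x',f(o,y,-.012,.006,.024),'shaft tips',f(o,y,.022,0,.012),f(o,y,-.022,0,.012))
print('tcp',[(round((u-290)*7.5),round((v-200)*7.5)) for u,v in [proj('scene',[.443,-.0467,.0176])]])
```

```text
w can end (192, 344) canend top (192, 321) block end top +x (356, 330) -x (348, 292) shaft tips (342, 374) (327, 304)
y can end (360, 477) canend top (361, 453) block end top +x (496, 525) -x (529, 487) shaft tips (464, 563) (524, 494)
tcp [(292, 326)]
```

Predictions match the picture to about 1.5 mm. Close and lift.

```bash
python3 -m crank '[{"dx":0,"dy":0,"dz":0.1,"wx":0,"wy":0,"wz":0},{"dx":0,"dy":0,"dz":0.1,"wx":0,"wy":0,"wz":0},{"dx":0,"dy":0,"dz":0.1,"wx":0,"wy":0,"wz":0},{"dx":0,"dy":0,"dz":0.1,"wx":0,"wy":0,"wz":0},{"dx":0,"dy":0,"dz":0.1,"wx":0,"wy":0,"wz":0},{"dx":0,"dy":0,"dz":-1,"wx":0,"wy":0,"wz":0},{"dx":0,"dy":0,"dz":-5,"wx":0,"wy":0,"wz":0},{"dx":0,"dy":0,"dz":-9,"wx":0,"wy":0,"wz":0},{"dx":0,"dy":0,"dz":-9,"wx":0,"wy":0,"wz":0},{"dx":0,"dy":0,"dz":-9,"wx":0,"wy":0,"wz":0}]' 0 25; python3 d.py 0.5475,.321,.045,-12.4
```

```text
t: 12.75
eef_pos: [0.4427, -0.0467, 0.1077]
ee_rot: [-3.141, -0.0, -0.498]
force: [0.4, 0.1, -0.8]
width: 0.0236
gripper_force: 24.6
t 12.75 pos [ 0.4427 -0.0467  0.1077] yaw -28.5 width 0.0236 grip 24.6
0.5475,.321,.045,-12.4 dx -8.36 dy -37.31 dz 6.27 wz -16.1
```

```bash
python3 -m crank '[{"dx":-1.3,"dy":-5.6,"dz":0,"wx":0,"wy":0,"wz":-3},{"dx":-2.6,"dy":-11.2,"dz":0,"wx":0,"wy":0,"wz":-6},{"dx":-3.9,"dy":-17,"dz":0,"wx":0,"wy":0,"wz":-9},{"dx":-5.2,"dy":-23,"dz":0,"wx":0,"wy":0,"wz":-12},{"dx":-6.5,"dy":-29,"dz":0,"wx":0,"wy":0,"wz":-15},{"dx":-7.6,"dy":-34,"dz":1,"wx":0,"wy":0,"wz":-16.1},{"dx":-8.4,"dy":-37.3,"dz":3,"wx":0,"wy":0,"wz":-16.1},{"dx":-8.4,"dy":-37.3,"dz":5.5,"wx":0,"wy":0,"wz":-16.1},{"dx":-8.4,"dy":-37.3,"dz":5.5,"wx":0,"wy":0,"wz":-16.1},{"dx":-8.4,"dy":-37.3,"dz":5.5,"wx":0,"wy":0,"wz":-16.1}]'; python3 d.py 0.5475,.321,.021,-12.4
python3 - <<'E'
from h import *
b=arm.grab_frame('scene')[150:230,240:344]
save(cv2.resize(b,(780,600),interpolation=cv2.INTER_CUBIC),'g5')
E
```

```text
t: 14.0
eef_pos: [0.5473, 0.3207, 0.0525]
ee_rot: [3.141, 0.0, -0.217]
force: [1.1, 0.0, -0.6]
width: 0.0239
gripper_force: 24.6
t 14.0 pos [0.5473 0.3207 0.0525] yaw -12.4 width 0.0239 grip 24.6
0.5475,.321,.021,-12.4 dx 0.01 dy -0.03 dz 3.15 wz -0.0
```

View pics/g5.png

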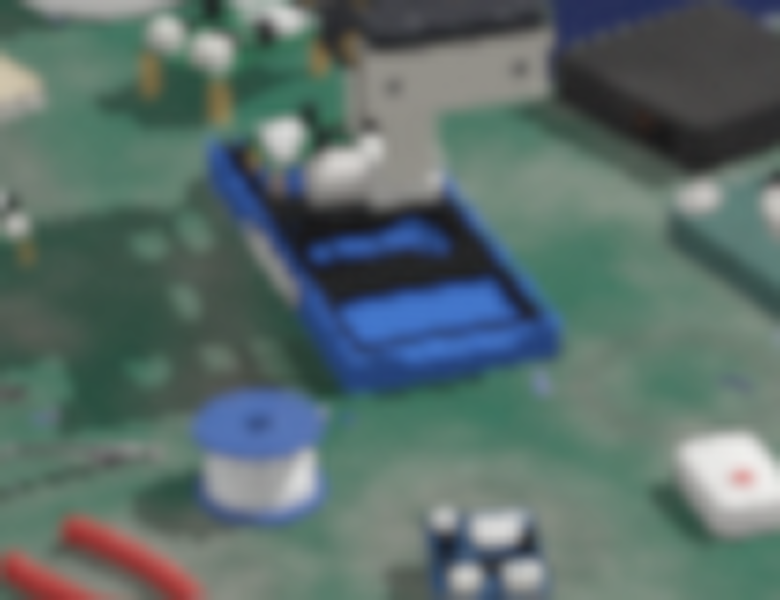

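The white motor hangs above the T cut-out, can end at crop (325,180) and shaft side at (435,180). Lowering slowly.

```bash
python3 -m crank '[{"dx":0,"dy":0,"dz":0.6,"wx":0,"wy":0,"wz":0},{"dx":0,"dy":0,"dz":1.2,"wx":0,"wy":0,"wz":0},{"dx":0,"dy":0,"dz":1.6,"wx":0,"wy":0,"wz":0},{"dx":0,"dy":0,"dz":2,"wx":0,"wy":0,"wz":0},{"dx":0,"dy":0,"dz":2.3,"wx":0,"wy":0,"wz":0},{"dx":0,"dy":0,"dz":2.6,"wx":0,"wy":0,"wz":0},{"dx":0,"dy":0,"dz":2.9,"wx":0,"wy":0,"wz":0},{"dx":0,"dy":0,"dz":3.1,"wx":0,"wy":0,"wz":0},{"dx":0,"dy":0,"dz":3.1,"wx":0,"wy":0,"wz":0},{"dx":0,"dy":0,"dz":3.1,"wx":0,"wy":0,"wz":0}]'
```

```text
t: 15.3
eef_pos: [0.5474, 0.3212, 0.0217]
ee_rot: [-3.141, -0.0, -0.217]
force: [-1.2, 0.1, -1.0]
width: 0.0238
gripper_force: 24.6
```

```bash
python3 -m crank '[{"dx":0,"dy":0,"dz":0,"wx":0,"wy":0,"wz":0},{"dx":0,"dy":0,"dz":0,"wx":0,"wy":0,"wz":0},{"dx":0,"dy":0,"dz":0,"wx":0,"wy":0,"wz":0},{"dx":0,"dy":0,"dz":0,"wx":0,"wy":0,"wz":0},{"dx":0,"dy":0,"dz":-2,"wx":0,"wy":0,"wz":0},{"dx":0,"dy":0,"dz":-5,"wx":0,"wy":0,"wz":0},{"dx":0,"dy":0,"dz":-10,"wx":0,"wy":0,"wz":0},{"dx":0,"dy":0,"dz":-10,"wx":0,"wy":0,"wz":0},{"dx":0,"dy":0,"dz":-10,"wx":0,"wy":0,"wz":0},{"dx":0,"dy":0,"dz":-10,"wx":0,"wy":0,"wz":0}]' 3.6;  python3 d.py .4377,.0652,.01,63.4
```

```text
t: 16.55
eef_pos: [0.5467, 0.3207, 0.1204]
ee_rot: [3.14, 0.001, -0.217]
force: [0.3, 0.2, -0.3]
width: 0.0361
gripper_force: 0.0
t 16.55 pos [0.5467 0.3207 0.1204] yaw -12.4 width 0.0361 grip 0.0
.4377,.0652,.01,63.4 dx -5.15 dy 27.30 dz 11.04 wz -75.8
```

```bash
python3 -m crank '[{"dx":-0.6,"dy":3.4,"dz":0,"wx":0,"wy":0,"wz":-9.5},{"dx":-1.3,"dy":6.8,"dz":0,"wx":0,"wy":0,"wz":-19},{"dx":-1.9,"dy":10.2,"dz":0,"wx":0,"wy":0,"wz":-28.5},{"dx":-2.6,"dy":13.6,"dz":0,"wx":0,"wy":0,"wz":-38},{"dx":-3.2,"dy":17,"dz":0,"wx":0,"wy":0,"wz":-47.5},{"dx":-3.9,"dy":20.5,"dz":0,"wx":0,"wy":0,"wz":-57},{"dx":-4.5,"dy":24,"dz":1,"wx":0,"wy":0,"wz":-66.5},{"dx":-5.2,"dy":27.3,"dz":3,"wx":0,"wy":0,"wz":-75.8},{"dx":-5.2,"dy":27.3,"dz":5,"wx":0,"wy":0,"wz":-75.8},{"dx":-5.2,"dy":27.3,"dz":5,"wx":0,"wy":0,"wz":-75.8}]' 6;  python3 d.py .4377,.0652,.01,63.4; python3 m.py motor_white motor_yellow code_puck
python3 - <<'E'
from h import *
a=arm.grab_frame('top')[155:215,205:295];b=arm.grab_frame('scene')[150:220,240:345]
save(np.vstack([cv2.resize(a,(450,300),interpolation=cv2.INTER_CUBIC),cv2.resize(b,(450,300),interpolation=cv2.INTER_CUBIC)]),'g6')
E
```

```text
t: 17.8
eef_pos: [0.4365, 0.0647, 0.0701]
ee_rot: [-3.14, 0.003, 1.105]
force: [1.0, -0.5, 0.5]
width: 0.0597
gripper_force: 0.0
t 17.8 pos [0.4365 0.0647 0.0701] yaw 63.3 width 0.0597 grip 0.0
.4377,.0652,.01,63.4 dx 0.10 dy 0.08 dz 6.01 wz -0.1
motor_white 0.62 px 249.1 183.2 n 121 rect mm [25. 56.] pose [0.5608 0.3152] deg 254.5 err 0.21
motor_white 0.54 px 440.8 210.1 n 244 rect mm [87. 31.] pose [ 0.4256 -0.3167] deg 153.5 err 0.34
motor_yellow 0.71 px 398.3 213.6 n 135 rect mm [32. 58.] pose [ 0.4379 -0.1727] deg 204.2 err 0.12
code_puck 0.63 px 326.1 175.3 n 164 rect mm [55. 36.] pose [0.5597 0.0729] deg 348.9 err 0.17
```

View pics/g6.png

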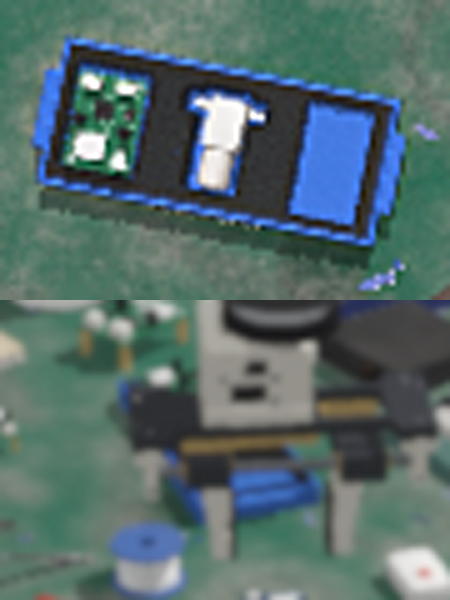

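In the top crop the white motor lies in the T with its shaft in the slot (225,110), and the green board is in its cut-out. Now descend on the blue board.

```bash
python3 -m crank '[{"dx":0,"dy":0,"dz":2,"wx":0,"wy":0,"wz":0},{"dx":0,"dy":0,"dz":4,"wx":0,"wy":0,"wz":0},{"dx":0,"dy":0,"dz":5.5,"wx":0,"wy":0,"wz":0},{"dx":0,"dy":0,"dz":6.1,"wx":0,"wy":0,"wz":0},{"dx":0,"dy":0,"dz":6.1,"wx":0,"wy":0,"wz":0},{"dx":0,"dy":0,"dz":6.1,"wx":0,"wy":0,"wz":0},{"dx":0,"dy":0,"dz":6.1,"wx":0,"wy":0,"wz":0},{"dx":0,"dy":0,"dz":6.1,"wx":0,"wy":0,"wz":0},{"dx":0,"dy":0,"dz":6.1,"wx":0,"wy":0,"wz":0},{"dx":0,"dy":0,"dz":6.1,"wx":0,"wy":0,"wz":0}]' && python3 -m crank '[{"dx":0,"dy":0,"dz":0,"wx":0,"wy":0,"wz":0},{"dx":0,"dy":0,"dz":0,"wx":0,"wy":0,"wz":0},{"dx":0,"dy":0,"dz":0,"wx":0,"wy":0,"wz":0},{"dx":0,"dy":0,"dz":0,"wx":0,"wy":0,"wz":0},{"dx":0,"dy":0,"dz":0,"wx":0,"wy":0,"wz":0},{"dx":0,"dy":0,"dz":-1,"wx":0,"wy":0,"wz":0},{"dx":0,"dy":0,"dz":-5,"wx":0,"wy":0,"wz":0},{"dx":0,"dy":0,"dz":-9,"wx":0,"wy":0,"wz":0},{"dx":0,"dy":0,"dz":-9,"wx":0,"wy":0,"wz":0},{"dx":0,"dy":0,"dz":-9,"wx":0,"wy":0,"wz":0}]' 0 15;  python3 d.py .6141,-.0494,.0225,-9.3
```

```text
t: 19.35
eef_pos: [0.4378, 0.0658, 0.0106]
ee_rot: [3.142, -0.0, 1.106]
force: [-0.3, -0.5, -0.1]
width: 0.06
gripper_force: 0.0
t: 20.6
eef_pos: [0.4375, 0.0657, 0.1007]
ee_rot: [3.142, -0.001, 1.106]
force: [-0.5, 0.2, -1.6]
width: 0.0397
gripper_force: 15.0
t 20.6 pos [0.4375 0.0657 0.1007] yaw 63.4 width 0.0397 grip 15.0
.6141,-.0494,.0225,-9.3 dx -2.37 dy 20.94 dz 7.82 wz 72.7
```

```bash
python3 -m crank '[{"dx":-0.3,"dy":2.6,"dz":0,"wx":0,"wy":0,"wz":9},{"dx":-0.6,"dy":5.2,"dz":0,"wx":0,"wy":0,"wz":18},{"dx":-0.9,"dy":8,"dz":0,"wx":0,"wy":0,"wz":27},{"dx":-1.2,"dy":11,"dz":0,"wx":0,"wy":0,"wz":36},{"dx":-1.5,"dy":14,"dz":0,"wx":0,"wy":0,"wz":45},{"dx":-1.8,"dy":17,"dz":0,"wx":0,"wy":0,"wz":54},{"dx":-2.1,"dy":19,"dz":0,"wx":0,"wy":0,"wz":64},{"dx":-2.4,"dy":20.9,"dz":1,"wx":0,"wy":0,"wz":72.7},{"dx":-2.4,"dy":20.9,"dz":4,"wx":0,"wy":0,"wz":72.7},{"dx":-2.4,"dy":20.9,"dz":4,"wx":0,"wy":0,"wz":72.7}]';  python3 d.py .6141,-.0494,.0225,-9.3;python3 - <<'E'
from h import *
b=arm.grab_frame('scene')[180:270,320:437]
save(cv2.resize(b,(780,600),interpolation=cv2.INTER_CUBIC),'g7')
E
```

```text
t: 21.85
eef_pos: [0.611, -0.05, 0.0568]
ee_rot: [3.139, 0.007, -0.164]
force: [-1.0, -0.2, -0.9]
width: 0.0393
gripper_force: 15.0
t 21.85 pos [ 0.611  -0.05    0.0568] yaw -9.4 width 0.0393 grip 15.0
.6141,-.0494,.0225,-9.3 dx 0.29 dy -0.11 dz 3.43 wz -0.1
```

View pics/g7.png

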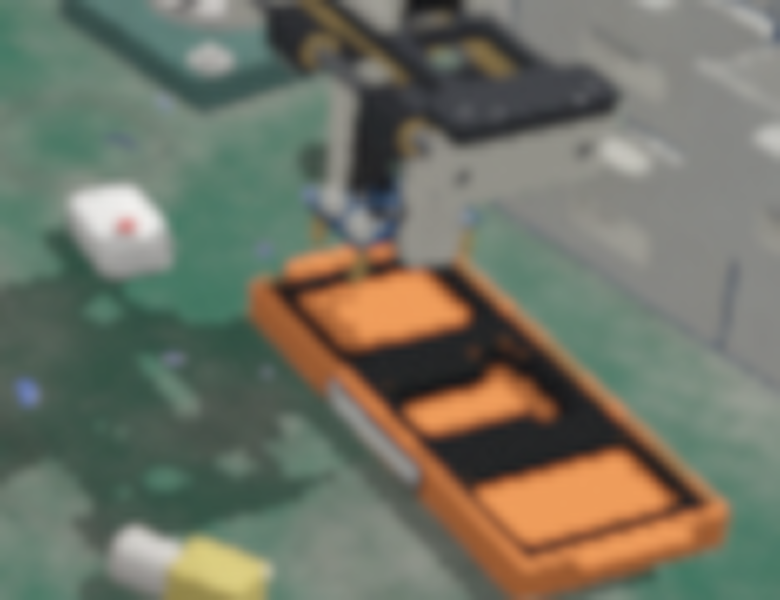

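The blue board is over the left cut-out of the orange tray (crop ~(385,300)), and the drawers are clear. Let it settle, then lower.

```bash
python3 -m crank '[{"dx":0,"dy":0,"dz":0,"wx":0,"wy":0,"wz":0},{"dx":0,"dy":0,"dz":0,"wx":0,"wy":0,"wz":0},{"dx":0,"dy":0,"dz":0.8,"wx":0,"wy":0,"wz":0},{"dx":0,"dy":0,"dz":1.5,"wx":0,"wy":0,"wz":0},{"dx":0,"dy":0,"dz":2.1,"wx":0,"wy":0,"wz":0},{"dx":0,"dy":0,"dz":2.6,"wx":0,"wy":0,"wz":0},{"dx":0,"dy":0,"dz":3.1,"wx":0,"wy":0,"wz":0},{"dx":0,"dy":0,"dz":3.5,"wx":0,"wy":0,"wz":0},{"dx":0,"dy":0,"dz":3.8,"wx":0,"wy":0,"wz":0},{"dx":0,"dy":0,"dz":3.8,"wx":0,"wy":0,"wz":0}]'; python3 d.py .6141,-.0494,.0225,-9.3
```

```text
t: 23.15
eef_pos: [0.6137, -0.0494, 0.0223]
ee_rot: [3.141, 0.0, -0.163]
force: [0.6, -0.3, -1.5]
width: 0.0395
gripper_force: 15.0
t 23.15 pos [ 0.6137 -0.0494  0.0223] yaw -9.3 width 0.0395 grip 15.0
.6141,-.0494,.0225,-9.3 dx 0.03 dy -0.01 dz -0.02 wz -0.0
```

```bash
python3 -m crank '[{"dx":0,"dy":0,"dz":0,"wx":0,"wy":0,"wz":0},{"dx":0,"dy":0,"dz":0,"wx":0,"wy":0,"wz":0},{"dx":0,"dy":0,"dz":0,"wx":0,"wy":0,"wz":0},{"dx":0,"dy":0,"dz":0,"wx":0,"wy":0,"wz":0},{"dx":0,"dy":0,"dz":-2,"wx":0,"wy":0,"wz":0},{"dx":0,"dy":0,"dz":-5,"wx":0,"wy":0,"wz":0},{"dx":0,"dy":0,"dz":-9,"wx":0,"wy":0,"wz":0},{"dx":0,"dy":0,"dz":-9,"wx":0,"wy":0,"wz":0},{"dx":0,"dy":0,"dz":-9,"wx":0,"wy":0,"wz":0},{"dx":0,"dy":0,"dz":-9,"wx":0,"wy":0,"wz":0}]' 5.4;  python3 d.py .4315,-.1584,.0165,-65.5
```

```text
t: 24.4
eef_pos: [0.6132, -0.0495, 0.1115]
ee_rot: [3.141, 0.002, -0.163]
force: [0.5, 0.6, -0.4]
width: 0.0543
gripper_force: 0.0
t 24.4 pos [ 0.6132 -0.0495  0.1115] yaw -9.3 width 0.0543 grip 0.0
.4315,-.1584,.0165,-65.5 dx -16.16 dy 13.69 dz 9.50 wz 56.2
```

```bash
python3 -m crank '[{"dx":-2.7,"dy":2.3,"dz":0,"wx":0,"wy":0,"wz":9.4},{"dx":-5.4,"dy":4.6,"dz":0,"wx":0,"wy":0,"wz":18.8},{"dx":-8.1,"dy":6.9,"dz":0,"wx":0,"wy":0,"wz":28.2},{"dx":-10.8,"dy":9.2,"dz":0,"wx":0,"wy":0,"wz":37.6},{"dx":-13.5,"dy":11.5,"dz":1,"wx":0,"wy":0,"wz":47},{"dx":-16.2,"dy":13.7,"dz":2,"wx":0,"wy":0,"wz":56.2},{"dx":-16.2,"dy":13.7,"dz":4,"wx":0,"wy":0,"wz":56.2},{"dx":-16.2,"dy":13.7,"dz":4.5,"wx":0,"wy":0,"wz":56.2},{"dx":-16.2,"dy":13.7,"dz":4.5,"wx":0,"wy":0,"wz":56.2},{"dx":-16.2,"dy":13.7,"dz":4.5,"wx":0,"wy":0,"wz":56.2}]' 4.4 && python3 -m crank '[{"dx":0,"dy":0,"dz":1.5,"wx":0,"wy":0,"wz":0},{"dx":0,"dy":0,"dz":3,"wx":0,"wy":0,"wz":0},{"dx":0,"dy":0,"dz":4,"wx":0,"wy":0,"wz":0},{"dx":0,"dy":0,"dz":4.7,"wx":0,"wy":0,"wz":0},{"dx":0,"dy":0,"dz":5,"wx":0,"wy":0,"wz":0},{"dx":0,"dy":0,"dz":5,"wx":0,"wy":0,"wz":0},{"dx":0,"dy":0,"dz":5,"wx":0,"wy":0,"wz":0},{"dx":0,"dy":0,"dz":5,"wx":0,"wy":0,"wz":0},{"dx":0,"dy":0,"dz":5,"wx":0,"wy":0,"wz":0},{"dx":0,"dy":0,"dz":5,"wx":0,"wy":0,"wz":0}]'; python3 d.py .4315,-.1584,.0165,-65.5
python3 - <<'E'
from h import *
a=arm.grab_frame('top')[140:185,350:425];b=arm.grab_frame('scene')[220:300,300:420]
save(np.vstack([cv2.resize(a,(500,300),interpolation=cv2.INTER_CUBIC),cv2.resize(b,(450,300),interpolation=cv2.INTER_CUBIC)[:,:500] if 0 else cv2.resize(b,(500,300),interpolation=cv2.INTER_CUBIC)]),'g8')
E
```

```text
t: 25.65
eef_pos: [0.4325, -0.1581, 0.0679]
ee_rot: [-3.141, -0.0, -1.143]
force: [-0.2, -0.4, -0.2]
width: 0.0438
gripper_force: 0.0
t: 26.9
eef_pos: [0.4318, -0.1583, 0.0176]
ee_rot: [-3.141, -0.0, -1.144]
force: [-0.1, 0.8, -1.0]
width: 0.0441
gripper_force: 0.0
t 26.9 pos [ 0.4318 -0.1583  0.0176] yaw -65.5 width 0.0441 grip 0.0
.4315,-.1584,.0165,-65.5 dx -0.01 dy 0.04 dz 0.11 wz -0.0
```

View pics/g8.png

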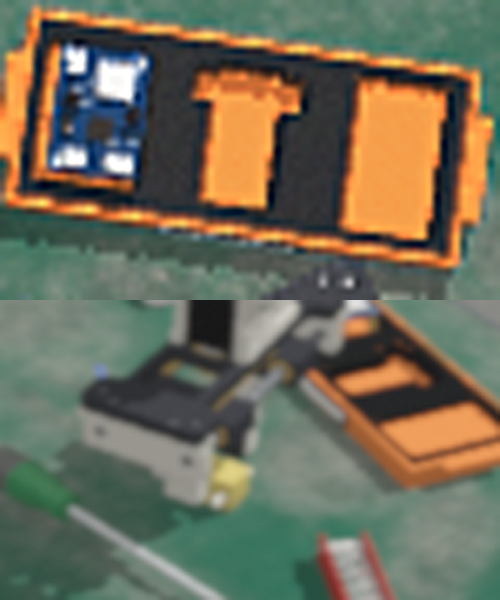

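In the top crop the blue board lies in its cut-out at (100,110). In the scene crop the fingers straddle the yellow block at (225,485). Close and lift.

```bash
python3 -m crank '[{"dx":0,"dy":0,"dz":0.1,"wx":0,"wy":0,"wz":0},{"dx":0,"dy":0,"dz":0.1,"wx":0,"wy":0,"wz":0},{"dx":0,"dy":0,"dz":0.1,"wx":0,"wy":0,"wz":0},{"dx":0,"dy":0,"dz":0.1,"wx":0,"wy":0,"wz":0},{"dx":0,"dy":0,"dz":0.1,"wx":0,"wy":0,"wz":0},{"dx":0,"dy":0,"dz":-1,"wx":0,"wy":0,"wz":0},{"dx":0,"dy":0,"dz":-5,"wx":0,"wy":0,"wz":0},{"dx":0,"dy":0,"dz":-9,"wx":0,"wy":0,"wz":0},{"dx":0,"dy":0,"dz":-9,"wx":0,"wy":0,"wz":0},{"dx":0,"dy":0,"dz":-9,"wx":0,"wy":0,"wz":0}]' 0 25; python3 d.py .609,-.1235,.0215,-9.3
```

```text
t: 28.25
eef_pos: [0.4314, -0.1582, 0.1077]
ee_rot: [-3.141, 0.0, -1.144]
force: [-0.1, -0.7, -1.3]
width: 0.0235
gripper_force: 25.0
t 28.25 pos [ 0.4314 -0.1582  0.1077] yaw -65.5 width 0.0235 grip 25.0
.609,-.1235,.0215,-9.3 dx 4.19 dy -17.60 dz 8.62 wz -56.2
```

```bash
python3 -m crank '[{"dx":0.7,"dy":-2.9,"dz":0,"wx":0,"wy":0,"wz":-9.4},{"dx":1.4,"dy":-5.8,"dz":0,"wx":0,"wy":0,"wz":-18.8},{"dx":2.1,"dy":-8.7,"dz":0,"wx":0,"wy":0,"wz":-28.2},{"dx":2.8,"dy":-11.6,"dz":0,"wx":0,"wy":0,"wz":-37.6},{"dx":3.5,"dy":-14.5,"dz":0,"wx":0,"wy":0,"wz":-47},{"dx":4.2,"dy":-17.6,"dz":1,"wx":0,"wy":0,"wz":-56.2},{"dx":4.2,"dy":-17.6,"dz":3,"wx":0,"wy":0,"wz":-56.2},{"dx":4.2,"dy":-17.6,"dz":5.5,"wx":0,"wy":0,"wz":-56.2},{"dx":4.2,"dy":-17.6,"dz":5.5,"wx":0,"wy":0,"wz":-56.2},{"dx":4.2,"dy":-17.6,"dz":5.5,"wx":0,"wy":0,"wz":-56.2}]'; python3 d.py .609,-.1235,.0215,-9.3
python3 - <<'E'
from h import *
b=arm.grab_frame('scene')[190:280,330:447]
save(cv2.resize(b,(780,600),interpolation=cv2.INTER_CUBIC),'g9')
E
```

```text
t: 29.5
eef_pos: [0.6094, -0.1237, 0.0525]
ee_rot: [3.141, 0.001, -0.163]
force: [0.1, -0.8, -0.6]
width: 0.0234
gripper_force: 25.0
t 29.5 pos [ 0.6094 -0.1237  0.0525] yaw -9.3 width 0.0234 grip 25.0
.609,-.1235,.0215,-9.3 dx -0.04 dy -0.02 dz 3.10 wz -0.0
```

View pics/g9.png

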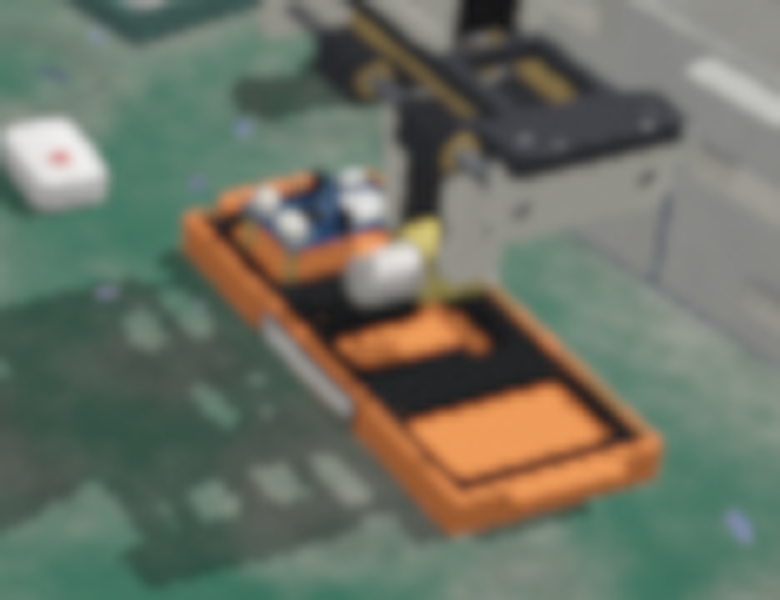

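The yellow motor is over the T with its can toward the robot side and its shaft toward the slot. The blue board sits level. Lower it.

```bash
python3 -m crank '[{"dx":0,"dy":0,"dz":0.6,"wx":0,"wy":0,"wz":0},{"dx":0,"dy":0,"dz":1.2,"wx":0,"wy":0,"wz":0},{"dx":0,"dy":0,"dz":1.6,"wx":0,"wy":0,"wz":0},{"dx":0,"dy":0,"dz":2,"wx":0,"wy":0,"wz":0},{"dx":0,"dy":0,"dz":2.3,"wx":0,"wy":0,"wz":0},{"dx":0,"dy":0,"dz":2.6,"wx":0,"wy":0,"wz":0},{"dx":0,"dy":0,"dz":2.9,"wx":0,"wy":0,"wz":0},{"dx":0,"dy":0,"dz":3.1,"wx":0,"wy":0,"wz":0},{"dx":0,"dy":0,"dz":3.1,"wx":0,"wy":0,"wz":0},{"dx":0,"dy":0,"dz":3.1,"wx":0,"wy":0,"wz":0}]'
```

```text
t: 30.8
eef_pos: [0.6095, -0.1236, 0.0217]
ee_rot: [-3.142, -0.0, -0.163]
force: [0.1, -0.2, -0.9]
width: 0.0237
gripper_force: 25.0
```

```bash
python3 -m crank '[{"dx":0,"dy":0,"dz":0,"wx":0,"wy":0,"wz":0},{"dx":0,"dy":0,"dz":0,"wx":0,"wy":0,"wz":0},{"dx":0,"dy":0,"dz":0,"wx":0,"wy":0,"wz":0},{"dx":0,"dy":0,"dz":0,"wx":0,"wy":0,"wz":0},{"dx":0,"dy":0,"dz":-2,"wx":0,"wy":0,"wz":0},{"dx":0,"dy":0,"dz":-5,"wx":0,"wy":0,"wz":0},{"dx":0,"dy":0,"dz":-10,"wx":0,"wy":0,"wz":0},{"dx":0,"dy":0,"dz":-10,"wx":0,"wy":0,"wz":0},{"dx":0,"dy":0,"dz":-10,"wx":0,"wy":0,"wz":0},{"dx":0,"dy":0,"dz":-10,"wx":0,"wy":0,"wz":0}]' 3.6;  python3 m.py code_puck code_puck motor_yellow; python3 d.py .5594,.0729,.009,77
```

```text
t: 32.05
eef_pos: [0.6086, -0.1236, 0.1204]
ee_rot: [3.141, 0.002, -0.163]
force: [0.4, 0.3, -0.9]
width: 0.0364
gripper_force: 0.0
t 32.25 pos [ 0.6091 -0.1236  0.1207] yaw -9.3 width 0.0359 grip 0.0
.5594,.0729,.009,77 dx -8.09 dy -18.59 dz 11.17 wz -86.3
```

```bash
python3 -m crank '[{"dx":-0.8,"dy":-1.9,"dz":0,"wx":0,"wy":0,"wz":-9.6},{"dx":-1.7,"dy":-3.9,"dz":0,"wx":0,"wy":0,"wz":-19.2},{"dx":-2.6,"dy":-6,"dz":0,"wx":0,"wy":0,"wz":-28.8},{"dx":-3.5,"dy":-8,"dz":0,"wx":0,"wy":0,"wz":-38.4},{"dx":-4.4,"dy":-10.2,"dz":0,"wx":0,"wy":0,"wz":-48},{"dx":-5.3,"dy":-12.3,"dz":0,"wx":0,"wy":0,"wz":-57.6},{"dx":-6.2,"dy":-14.4,"dz":0,"wx":0,"wy":0,"wz":-67.2},{"dx":-7.2,"dy":-16.5,"dz":2,"wx":0,"wy":0,"wz":-76.8},{"dx":-8.1,"dy":-18.6,"dz":4,"wx":0,"wy":0,"wz":-86.3},{"dx":-8.1,"dy":-18.6,"dz":6,"wx":0,"wy":0,"wz":-86.3}]' 5.6;  python3 m.py motor_yellow board_blue; python3 -m crank '[{"dx":0,"dy":0,"dz":0,"wx":0,"wy":0,"wz":0},{"dx":0,"dy":0,"dz":1,"wx":0,"wy":0,"wz":0},{"dx":0,"dy":0,"dz":2.5,"wx":0,"wy":0,"wz":0},{"dx":0,"dy":0,"dz":4,"wx":0,"wy":0,"wz":0},{"dx":0,"dy":0,"dz":5,"wx":0,"wy":0,"wz":0},{"dx":0,"dy":0,"dz":5.2,"wx":0,"wy":0,"wz":0},{"dx":0,"dy":0,"dz":5.2,"wx":0,"wy":0,"wz":0},{"dx":0,"dy":0,"dz":5.2,"wx":0,"wy":0,"wz":0},{"dx":0,"dy":0,"dz":5.2,"wx":0,"wy":0,"wz":0},{"dx":0,"dy":0,"dz":5.2,"wx":0,"wy":0,"wz":0}]'; python3 d.py .5594,.0729,.009,77
python3 - <<'E'
from h import *
a=arm.grab_frame('top')[135:195,350:440];b=arm.grab_frame('scene')[180:250,300:405]
save(np.vstack([cv2.resize(a,(450,300),interpolation=cv2.INTER_CUBIC),cv2.resize(b,(450,300),interpolation=cv2.INTER_CUBIC)]),'g10')
E
```

```text
t: 33.5
eef_pos: [0.5593, 0.0744, 0.0608]
ee_rot: [-3.142, -0.0, 1.348]
force: [-0.4, -0.7, 0.9]
width: 0.0562
gripper_force: 0.0
motor_yellow 0.63 px 386.9 159.5 n 78 rect mm [20. 50.] pose [ 0.6223 -0.1318] deg 249.8 err 0.85
motor_yellow 0.62 px 225.4 179.0 n 239 rect mm [42. 62.] pose [0.5768 0.3921] deg 253.5 err 0.3
board_blue 0.49 px 364.5 156.2 n 240 rect mm [42. 61.] pose [ 0.6188 -0.0539] deg 80.1 err 0.04
t: 34.9
eef_pos: [0.5598, 0.0732, 0.0099]
ee_rot: [3.141, -0.0, 1.344]
force: [0.2, 0.5, 0.6]
width: 0.0557
gripper_force: 0.0
t 34.9 pos [0.5598 0.0732 0.0099] yaw 77.0 width 0.0557 grip 0.0
.5594,.0729,.009,77 dx -0.03 dy -0.03 dz 0.09 wz -0.0
```

View pics/g10.png

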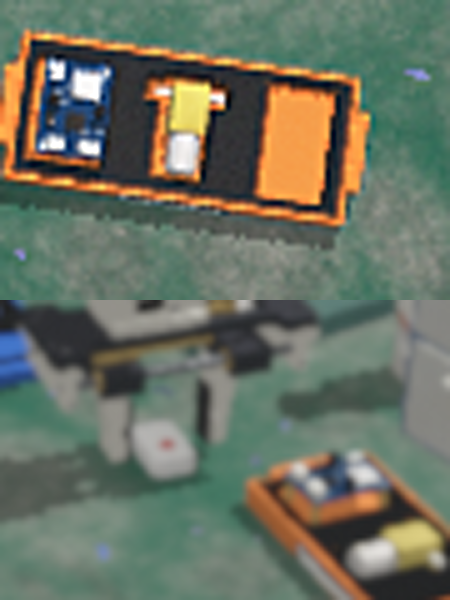

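The yellow motor is in the T with its shaft in the slot (top crop (190,110)). The puck is between the fingers. Close and lift.

```bash
python3 -m crank '[{"dx":0,"dy":0,"dz":0,"wx":0,"wy":0,"wz":0},{"dx":0,"dy":0,"dz":0,"wx":0,"wy":0,"wz":0},{"dx":0,"dy":0,"dz":0,"wx":0,"wy":0,"wz":0},{"dx":0,"dy":0,"dz":0,"wx":0,"wy":0,"wz":0},{"dx":0,"dy":0,"dz":0,"wx":0,"wy":0,"wz":0},{"dx":0,"dy":0,"dz":-1,"wx":0,"wy":0,"wz":0},{"dx":0,"dy":0,"dz":-5,"wx":0,"wy":0,"wz":0},{"dx":0,"dy":0,"dz":-9,"wx":0,"wy":0,"wz":0},{"dx":0,"dy":0,"dz":-9,"wx":0,"wy":0,"wz":0},{"dx":0,"dy":0,"dz":-9,"wx":0,"wy":0,"wz":0}]' 0 25; python3 d.py .5901,-.1954,.021,-9.3
```

```text
t: 36.25
eef_pos: [0.5593, 0.073, 0.0998]
ee_rot: [3.141, -0.001, 1.343]
force: [0.6, 0.4, -1.8]
width: 0.0337
gripper_force: 25.0
t 36.25 pos [0.5593 0.073  0.0998] yaw 77.0 width 0.0337 grip 25.0
.5901,-.1954,.021,-9.3 dx -25.45 dy 9.06 dz 7.88 wz 86.3
```

```bash
python3 -m crank '[{"dx":-2.5,"dy":0.9,"dz":0,"wx":0,"wy":0,"wz":9.6},{"dx":-5.1,"dy":1.8,"dz":0,"wx":0,"wy":0,"wz":19.2},{"dx":-8,"dy":2.8,"dz":0,"wx":0,"wy":0,"wz":28.8},{"dx":-11,"dy":3.9,"dz":0,"wx":0,"wy":0,"wz":38.4},{"dx":-14,"dy":5,"dz":0,"wx":0,"wy":0,"wz":48},{"dx":-17,"dy":6.1,"dz":0,"wx":0,"wy":0,"wz":57.6},{"dx":-20,"dy":7.2,"dz":0,"wx":0,"wy":0,"wz":67.2},{"dx":-23,"dy":8.2,"dz":0,"wx":0,"wy":0,"wz":76.8},{"dx":-25.4,"dy":9.1,"dz":1,"wx":0,"wy":0,"wz":86.3},{"dx":-25.4,"dy":9.1,"dz":4,"wx":0,"wy":0,"wz":86.3}]' && python3 -m crank '[{"dx":0,"dy":0,"dz":0,"wx":0,"wy":0,"wz":0},{"dx":0,"dy":0,"dz":0,"wx":0,"wy":0,"wz":0},{"dx":0,"dy":0,"dz":0.8,"wx":0,"wy":0,"wz":0},{"dx":0,"dy":0,"dz":1.5,"wx":0,"wy":0,"wz":0},{"dx":0,"dy":0,"dz":2.1,"wx":0,"wy":0,"wz":0},{"dx":0,"dy":0,"dz":2.6,"wx":0,"wy":0,"wz":0},{"dx":0,"dy":0,"dz":3.1,"wx":0,"wy":0,"wz":0},{"dx":0,"dy":0,"dz":3.5,"wx":0,"wy":0,"wz":0},{"dx":0,"dy":0,"dz":3.75,"wx":0,"wy":0,"wz":0},{"dx":0,"dy":0,"dz":3.75,"wx":0,"wy":0,"wz":0}]'; python3 d.py .5901,-.1954,.021,-9.3
```

```text
t: 37.5
eef_pos: [0.5914, -0.1968, 0.059]
ee_rot: [3.141, -0.001, -0.167]
force: [0.0, 0.5, -1.7]
width: 0.0338
gripper_force: 25.0
t: 38.75
eef_pos: [0.5909, -0.195, 0.0219]
ee_rot: [3.142, 0.0, -0.163]
force: [-0.5, -0.2, -0.4]
width: 0.0336
gripper_force: 25.0
t 38.75 pos [ 0.5909 -0.195   0.0219] yaw -9.3 width 0.0336 grip 25.0
.5901,-.1954,.021,-9.3 dx -0.07 dy 0.06 dz 0.09 wz -0.0
```

Down in the cut-out with no contact force. Release, rise and back off.

```bash
python3 -m crank '[{"dx":0,"dy":0,"dz":0,"wx":0,"wy":0,"wz":0},{"dx":0,"dy":0,"dz":0,"wx":0,"wy":0,"wz":0},{"dx":0,"dy":0,"dz":0,"wx":0,"wy":0,"wz":0},{"dx":0,"dy":0,"dz":0,"wx":0,"wy":0,"wz":0},{"dx":0,"dy":0,"dz":-2,"wx":0,"wy":0,"wz":0},{"dx":0,"dy":0,"dz":-5,"wx":0,"wy":0,"wz":0},{"dx":0,"dy":0,"dz":-10,"wx":0,"wy":0,"wz":0},{"dx":-5,"dy":0,"dz":-13,"wx":0,"wy":0,"wz":0},{"dx":-10,"dy":0,"dz":-13,"wx":0,"wy":0,"wz":0},{"dx":-12,"dy":0,"dz":-13,"wx":0,"wy":0,"wz":0}]' 4.8 && python3 -m crank '[{"dx":0,"dy":-4,"dz":0,"wx":0,"wy":0,"wz":0},{"dx":0,"dy":-9,"dz":0,"wx":0,"wy":0,"wz":0},{"dx":0,"dy":-14,"dz":0,"wx":0,"wy":0,"wz":0},{"dx":0,"dy":-19,"dz":0,"wx":0,"wy":0,"wz":0},{"dx":0,"dy":-24,"dz":0,"wx":0,"wy":0,"wz":0},{"dx":0,"dy":-28,"dz":0,"wx":0,"wy":0,"wz":0},{"dx":0,"dy":-28,"dz":0,"wx":0,"wy":0,"wz":0},{"dx":0,"dy":-28,"dz":0,"wx":0,"wy":0,"wz":0},{"dx":0,"dy":-28,"dz":0,"wx":0,"wy":0,"wz":0},{"dx":0,"dy":-28,"dz":0,"wx":0,"wy":0,"wz":0}]'; python3 m.py code_puck hex_set
python3 - <<'E'
from h import *
a=arm.grab_frame('top')[135:235,205:460];b=arm.grab_frame('scene')[150:290,240:450]
save(np.vstack([cv2.resize(a,(600,236),interpolation=cv2.INTER_CUBIC),cv2.resize(b,(600,360),interpolation=cv2.INTER_CUBIC)]),'end')
E
```

```text
t: 40.0
eef_pos: [0.4702, -0.1752, 0.1528]
ee_rot: [-3.141, -0.001, -0.163]
force: [0.3, 0.0, 0.7]
width: 0.0479
gripper_force: 0.0
t: 41.25
eef_pos: [0.5179, 0.1, 0.1522]
ee_rot: [-3.141, -0.0, -0.164]
force: [-0.7, -0.4, -0.4]
width: 0.0479
gripper_force: 0.0
code_puck 0.61 px 410.0 162.8 n 153 rect mm [32. 52.] pose [ 0.5948 -0.2005] deg 268.4 err 0.27
hex_set 0.57 px 440.2 210.0 n 252 rect mm [87. 30.] pose [ 0.4387 -0.291 ] deg 153.1 err 0.11
```

View pics/end.png

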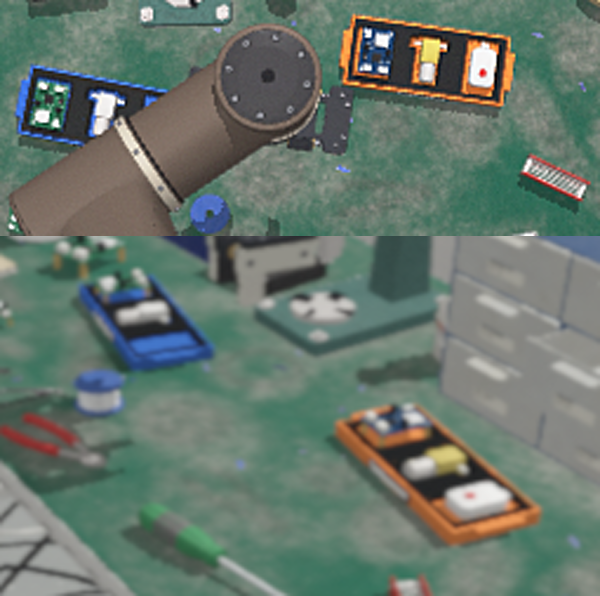

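All five parts sit in their cut-outs: blue board, yellow motor and puck at top crop (378,50), (430,60) and (482,70), green board and white motor at (50,100) and (102,112). The hex set and reel are undisturbed and the arm is clear. Handing in.

```bash
python3 -c "
from station import arm
print(arm.job_done())"
```

```text
the job is handed in; nothing more can be done
None
```

Both kits are made up and handed in at about 41 s: the final pictures show all five parts seated in their cut-outs and released, with the hex key set and solder reel undisturbed, but the hand-in returned no verdict.

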